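Refit the speed knob of the grinder controller

TASK

The speed knob has come off the grey grinder controller. Press it back onto its D-shaft until it snaps fully home - feel for the flat by turning the knob under light pressure rather than forcing it - then turn the dial back to its zero mark, let go, and leave the other things on the bench where they lie.

Things in the scene. Friction and masses are not known exactly. Their poses are not given: they have to be found in the camera images.
- knob: Loose black dial knob, 60 g, upright on its round skirt (50 mm wide, 8 mm high). On the skirt a bar grip along the knob's x: flat parallel sides 20 mm apart from x = -17 to +12 mm, tapered ends at x = -21 and +23 mm, top 30 mm above the underside. A white line marks its pointer end (+x). Origin: centre of the underside, on the bore's axis; z up.
- knob_pointer (a point): Point on the knob below its pointer's tip: 24 mm from the knob's axis along its +x, 8 mm above the underside.
- knob_bore (a point): Mouth of the knob's bore, on its axis, 4 mm above the underside; axes as the knob's. The bore opens downwards, 13 mm wide and 17 mm deep, D-shaped: the flat of the D lies on the pointer side, 2.9 mm from the axis; the round side of the mouth is countersunk by 1.5 mm, so it catches best set 0.5 mm towards its pointer. A spring plunger sits in the side opposite the pointer, 8 mm up from the mouth.
- controller: Grinder speed controller, fixed: grey steel case 120 (its x) x 150 (its y) x 72 mm high; on its top a round aluminium dial plate with a bare upright steel shaft in a flat hexagonal nut, beside it a rocker switch and a lamp, 6 mm high. Origin: centre of its underside on the bench, z up; the front with the round socket faces its -x.
- dial_axis (a point): Point on the shaft's axis level with the top panel, 72 mm above the bench; axes as the controller's. The fitted knob, fully home, has its underside 1.5 mm above this point. The shaft turns about this upright axis with friction of 0.03 N m, between end stops. A knob pressed on off-centre is pushed sideways by the shaft, towards the shaft's axis.
- shaft_tip (a point): Tip of the steel shaft, on its axis, 22.5 mm above the panel; axes as the controller's, NOT turning with the shaft. 12 mm diameter, one flat along its whole length 2.5 mm from the axis (D section), tip edge bevelled 1.5 mm, snap groove halfway down. The flat's direction is not measured: it faces somewhere from 0.4 to 2.0 rad clockwise, seen from above, of the zero mark.
- zero_mark (a point): Point on the top panel just inside the dial's zero mark (longest, thickest tick, front left of the dial), 24 mm from the shaft's axis: the fitted knob's pointer tip is above it at zero. The scale runs clockwise from it over 270 degrees; the end stop is 0.25 rad anticlockwise past zero. The fitted knob turns with the shaft and stays where it is left.
- gauge_block: Ground steel block 25 x 50 x 25 mm lying loose on the bench; leave it.
- file_case: Flat blue tin of needle files 61 x 151 x 16 mm, lying loose; leave it.
- oil_stone: Dark dressing stone stick 13 x 90 x 12 mm, lying loose; leave it.
- flat_brush: Flat brush 32 x 173 x 9 mm with wooden handle, lying loose in front of the controller; leave it.
- shaft_groove (a point): Middle of the snap groove, on the shaft's axis, 13.3 mm above the panel. Feel of the fit, pressed at 5 N: flats out of line, the knob rests with its underside 16 to 19 mm above the panel; in line within 0.2 rad it drops to 12 mm, where the plunger meets the tip; 8 to 14 N then drives it home with a snap. Fitted: 0.15 rad of play. Over 35 N, pressed while still up on the tip, harms the shaft.
Not all that is in view belongs to the job. What is shaped like the knob but green or pink is not meant.

How it is judged:
By the outcome, as a careful person would: the job done as asked, in the order asked, and still so for the second after the job is handed in, with the robot touching nothing.
It also fails if it takes over 72 s, if anything falls off the work surface, if the arm or the gripper's body presses on something with over 40 N, if the wrist force passes 120 N, or if a joint passes its speed limit or range.

ROBOT

A 6-joint arm with a two-finger parallel gripper is mounted at the origin on a cart in front of the work surface, level with it; the furniture and walls round the work are solid. World frame = base frame: x ahead of the robot, y to its left, z up, the work surface at z = 0. Lengths are in mm, angles in rad, forces in N, time in s.
With the tool pointing down it reaches from about 275 to 750 mm from the base axis. Payload 10.2 kg.
Tool frame: the origin (TCP) lies midway between the tips of the shut fingers; the grasp point (between the pads) lies 19 mm behind it; x points along the fingers, y is the direction in which the jaws open and shut, and the axes are right-handed (so a half turn about x gives the same grasp; the last joint's range is limited). The gripper opens to 85 mm and grips with 20 to 120 N. Pads are 22 mm wide; open, the fingers measure 114 mm over their backs; the gripper's body (76 mm by 85 mm) begins 54 mm behind the grasp point. The pads swing forward as they close: fully open they stand 13 mm farther back than shut.
Start: joints at [-1.38, 0.313, 1.498, -0, 1.331, -0.223], TCP at [211.086, -480.701, 231.294] pointing down, gripper open.
Joint ranges: [-2.94, 2.94], [-0.97, 2.17], [0.19, 2.56], [-1.23, 4.37], [0.02, 3.11], [-2.88, 2.88]. Speed limits (rad/s): [2.39, 2.39, 3.01, 3.14, 3.14, 3.14].

INTERFACE

Orientations are given as a unit quaternion [w, x, y, z].
In Python, from rig import ctrl gives the robot as it stands.
- The arm moves only by the tool arm_command, never from a script. Its argument "plan" is a list of rows, each a list of 5 numbers: the shift along the tool's x, y, z in m, then the turn about the tool's x in rad, then the opening, from 0 (shut) to 1 (fully open). A call has 1 to 12 rows; each row shifts and turns the commanded pose from where the row before left it, along the tool's axes as they then stand; what a row does not reach is not made up. A row lasts 1/8 s, in which the tool goes at most 62.5 mm and 10.7 degrees, less where a joint would pass 70% of its speed; a pose out of reach is approached as far as the arm can. A call with a gripper value outside its range is refused whole. The fingers move at their own pace and stop on an object; "squeeze" is the grip in N (left out, the last holds). Time passes only in rows, so rows that do not move let the fingers close. It gives the time, the measured TCP pose, the force and the opening at its end, in the units of the state.
- ctrl.sense(): the state, without advancing time (a new reading comes with each control period).
- ctrl.capture(name): name is "side" or "top" or "wrist"; returns a dict with "color" (420x560x3 uint8, red, green, blue), "fx", "fy", "cx", "cy" (pixels), "k1" (the pictures are not rectified: a ray, as slopes to the right and down, at radius r is drawn at 1 + k1 r^2 times it, then the intrinsics apply), "xyz" and "orientation" of the camera in the world; the wrist camera has in their place "hand_eye" (4x4, takes a point from camera to tool coordinates, whose origin is the TCP and whose axes are the tool frame's). Camera axes: x right, y up, looking along -z (the intrinsics and any distortion apply to the point x, -y, -z); pixel columns grow to the right and rows downward; lengths in mm; the calibration is good to about 2 mm. A picture is of the moment at which its call begins: read the wrist's pose just before it. There is no depth.
- ctrl.finish_job(): hands the job in, once; it reports no verdict.
Trained networks look in the newest picture that a camera, given by its name, has taken for a name from the list of things; names that differ only in an ending like _2 or _b are one class to them, and where a whole thing is asked for, a point or a joint stands for the part that bears it (a point fixed in the world has none). Each returns a list of dicts, best first, with "score" (0 to 1); they miss things now and then, are a little off and sometimes report something else, mostly with a low value. They report only what shows in the picture. A call takes as long as a camera call. They do not tell look-alikes from the thing itself.
- ctrl.spot_in(camera, query): "uv" ([column, row] in pixels, amid what is visible of it).
- ctrl.regions_of(camera, query): "mask" (420x560 bool, what is visible of it) and "uv" ([column, row] in pixels, amid what is visible of it).
- ctrl.place_of(camera, query): "uv" ([column, row] in pixels: a listed point, or the origin of a listed thing).
The state is a dict: "time_s": time; "joints": joint angles; "dq": joint speeds; "tau": joint torques, N m; "eef_pos": TCP position; "ee_rot": TCP orientation; "force": force on the tool from outside, world axes, zero at the start; "wrist_torque": the same for the moment, N m; "grip_width": opening from 0.0 (shut) to 1.0 (fully open).
Only numpy, scipy, OpenCV 4.12 (cv2) and the standard library are available. Lean on these libraries where they do the work, as an engineer would, in place of code of your own. Each camera call takes 0.05 s, during which the arm holds its last target.

## Working session

There is one attempt and no reset: what is moved stays moved. The work goes in short steps, Python scripts to look and compute and a tool call to move; the robot and the scene stay as the last step left them, time stands still between calls to the robot, and variables do not carry over. Pictures are saved under pics/ and viewed, and the job is handed in when it is done.

Besides the shell and the picture viewer there is one more tool, called after "Emit:" as a command line: name --pt "numbers of a row" for each row, then --argument value for the rest. arm_command: Moves the arm, as the interface text tells. Its arguments: {"type":"object","properties":{"plan":{"type":"array"},"squeeze":{"type":"number"}},"required":["plan"]}

```bash
ls; mkdir -p pics
cat > h.py <<'E'
import numpy as np, cv2
from scipy.spatial.transform import Rotation as R
from rig import ctrl
def q2R(q): return R.from_quat([q[1],q[2],q[3],q[0]]).as_matrix()
def cam(name):
    s=ctrl.sense(); c=ctrl.capture(name)
    if 'hand_eye' in c:
        T=np.eye(4); T[:3,:3]=q2R(s['ee_rot']); T[:3,3]=s['eef_pos']
        M=T@np.array(c['hand_eye']); c['R']=M[:3,:3]; c['t']=M[:3,3]
    else:
        c['R']=q2R(c['orientation']); c['t']=np.array(c['xyz'])
    return c
def ray(c,uv):
    K=np.array([[c['fx'],0,c['cx']],[0,c['fy'],c['cy']],[0,0,1.]])
    xd=np.array([(uv[0]-c['cx'])/c['fx'],(uv[1]-c['cy'])/c['fy']])
    p=xd.copy()
    for _ in range(30): p=xd/(1+c['k1']*(p@p))
    d=c['R']@np.array([p[0],-p[1],-1.]); return d/np.linalg.norm(d)
def onz(c,uv,z):
    d=ray(c,uv); return c['t']+d*(z-c['t'][2])/d[2]
def proj(c,P):
    p=c['R'].T@(np.array(P,float)-c['t']); x=p[0]/-p[2]; y=-p[1]/-p[2]; f=1+c['k1']*(x*x+y*y)
    return np.array([c['fx']*x*f+c['cx'],c['fy']*y*f+c['cy']])
def tri(cs,uvs):
    A=np.zeros((3,3));b=np.zeros(3)
    for c,u in zip(cs,uvs):
        d=ray(c,u);P=np.eye(3)-np.outer(d,d);A+=P;b+=P@c['t']
    return np.linalg.solve(A,b)
def save(c,name): cv2.imwrite('pics/'+name,c['color'][:,:,::-1])
E
python3 - <<'E'
from h import *
print(ctrl.sense())
C={}
for n in ['top','side','wrist']:
    c=cam(n);save(c,n+'0.png');print(n,c['t'],c['R'].round(2).tolist(),c['fx'],c['k1'])
    for q in ['knob','knob_pointer','controller','dial_axis','shaft_tip','zero_mark']:
        try: print(q,[(np.round(d['uv'],1).tolist(),round(d['score'],2)) for d in ctrl.place_of(n,q)][:5])
        except Exception as e: print(q,e)
E
```

```text
pics
{'time_s': 0.0, 'joints': array([-1.38040282e+00,  3.13462692e-01,  1.49843891e+00,  4.48493566e-06,
        1.33101223e+00, -2.23422615e-01]), 'dq': array([ 0.00012161, -0.00050593, -0.00101252, -0.00160388,  0.00116582,
        0.00219723]), 'tau': array([-6.39146856e-04, -4.12266827e+01, -2.59739470e+01, -2.35924354e-04,
        4.18673706e-03, -4.47712625e-05]), 'eef_pos': array([ 211.03434621, -480.43362747,  230.72789975]), 'ee_rot': array([ 0.14479699,  0.69203393,  0.14573103, -0.69201542]), 'force': array([1.12950792, 1.12259402, 0.70401057]), 'wrist_torque': array([ 0.03952932, -0.03401529, -0.02189207]), 'grip_width': 1.0022270214973725}
top [ 287.84161677   -9.50140318 1341.94679365] [[0.01, 0.99, -0.16], [-1.0, 0.0, -0.03], [-0.03, 0.16, 0.99]] 544.5777139950999 -0.164187231457485
knob [([396.3, 267.3], 0.78), ([421.9, 230.7], 0.64), ([380.9, 230.7], 0.52)]
knob_pointer [([378.0, 232.9], 0.87), ([351.3, 234.0], 0.79), ([427.6, 236.8], 0.71), ([402.4, 260.0], 0.55)]
controller [([290.0, 196.3], 0.9)]
dial_axis [([280.1, 189.1], 0.69), ([274.1, 195.6], 0.36)]
shaft_tip [([281.3, 186.1], 0.76)]
zero_mark [([274.2, 195.5], 0.58), ([279.1, 186.2], 0.38)]
side [ 380.48859156 -788.43316313  705.46645501] [[0.99, 0.08, -0.11], [-0.14, 0.61, -0.78], [0.0, 0.79, 0.62]] 387.1342793170414 -0.007585813083778487
knob [([267.5, 263.8], 0.89), ([275.6, 333.3], 0.89), ([271.0, 296.2], 0.59), ([232.3, 309.0], 0.59)]
knob_pointer [([240.0, 315.5], 0.95), ([262.1, 265.9], 0.81), ([269.6, 340.1], 0.64), ([265.0, 286.7], 0.62), ([260.2, 176.7], 0.5)]
controller [([291.3, 224.4], 0.61)]
dial_axis [([292.4, 199.5], 0.84)]
shaft_tip [([294.8, 194.6], 0.74)]
zero_mark [([286.4, 197.8], 0.55)]
wrist [ 274.99722451 -452.20903692  372.93151316] [[0.4, 0.88, 0.25], [-0.92, 0.39, 0.11], [-0.0, -0.27, 0.96]] 329.92859328170863 0.01128466517699181
knob []
knob_pointer []
controller []
dial_axis []
shaft_tip []
zero_mark []
```

Run:
```python
import cv2
a=cv2.imread('pics/top0.png')[130:310,220:470];cv2.imwrite('pics/top0c.png',cv2.resize(a,None,fx=3,fy=3,interpolation=2))
a=cv2.imread('pics/side0.png')[150:370,180:400];cv2.imwrite('pics/side0c.png',cv2.resize(a,None,fx=2.7,fy=2.7,interpolation=2))
```

```text
(no output)
```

View pics/top0.png

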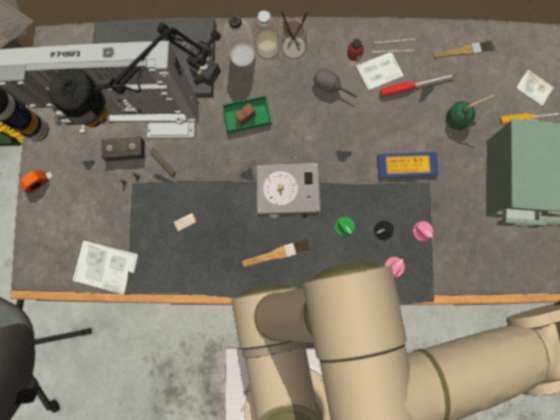

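View pics/side0.png

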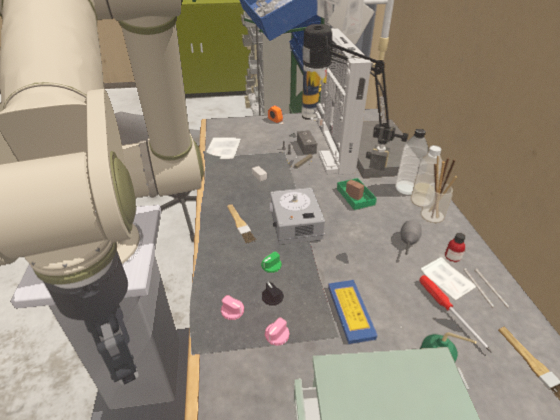

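```bash
sleep 1
```

```text
(no output)
```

View pics/top0c.png

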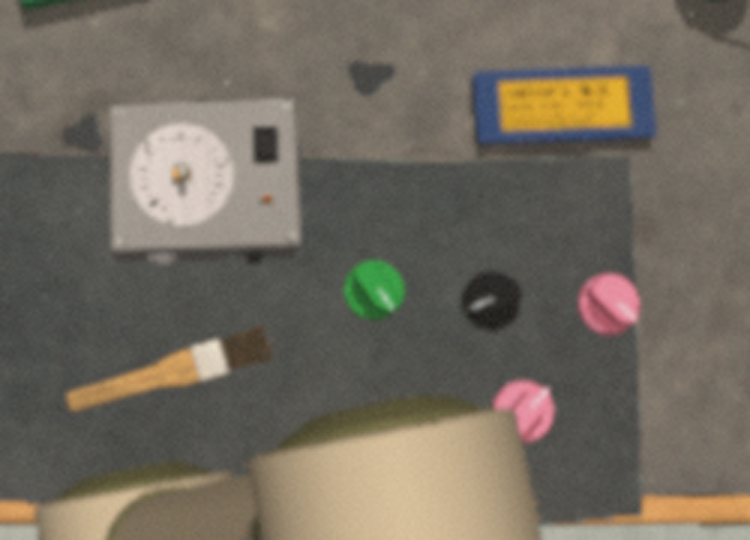

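View pics/side0c.png

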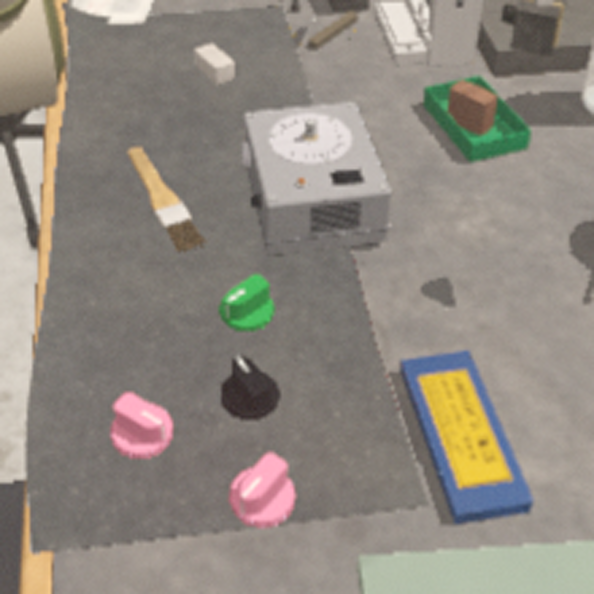

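Candidates for the knob in the top view are green (345,226), black (384,230) and pink (424,231) and (396,267). I choose the black one, which shows in the side view at (272,294). In the crop it has a white line at its pointer end, pointing left and slightly towards the robot.

Run:
```python
from h import *
T=cam('top');S=cam('side')
def best(n,q):
    return [np.array(d['uv']) for d in ctrl.place_of(n,q)]
for q in ['shaft_tip','dial_axis','zero_mark']:
    a=best('top',q)[0];b=best('side',q)[0]; print(q,a,b,tri([T,S],[a,b]).round(1))
a=[u for u in best('top','knob') if np.hypot(*(u-[384,230]))<12]
b=[u for u in best('side','knob') if np.hypot(*(u-[272,295]))<15]
print(a,b)
for u in a: print('top',onz(T,u,0))
for u in b: print('side',onz(S,u,0))
for u in best('top','knob_pointer'): print('ptr',u,onz(T,u,8))
for u in best('side','knob_pointer'): print('ptrS',u,onz(S,u,8))
for q,z in [('flat_brush',0),('file_case',0),('controller',0)]: print(q,onz(T,best('top',q)[0],z))
s=ctrl.sense();print(q2R(s['ee_rot']).round(3),s['time_s'])
```

```text
shaft_tip [281.3 186.9] [297.2 193.6] [534.8  25.4  96.3]
dial_axis [281.4 191.2] [291.6 201.7] [524.8  26.   70.9]
zero_mark [271.5 195. ] [288.9 195.6] [518.1  49.2  74.2]
[array([380.7, 228.9])] [array([268.1, 296.9])]
top [ 442.73989074 -218.98613622    0.        ]
side [ 431.69919039 -226.34881947    0.        ]
ptr [349.9 231.9] [ 434.34137268 -141.46154414    8.        ]
ptr [398.3 261. ] [ 362.66979316 -259.7032436     8.        ]
ptr [377.  232.3] [ 433.38793169 -208.3998466     8.        ]
ptr [429.9 236.7] [ 422.35042942 -340.07689894    8.        ]
ptrS [261.  268.8] [ 423.7114899  -146.16137532    8.        ]
ptrS [272.3 340.5] [ 427.06446011 -343.2943108     8.        ]
ptrS [241.2 312.2] [ 368.81049468 -265.8185779     8.        ]
flat_brush [373.90206761  33.89939443   0.        ]
file_case [ 601.39474956 -294.26957899    0.        ]
controller [524.95761846   6.12690412   0.        ]
[[-0.     0.402 -0.916]
 [ 0.    -0.916 -0.402]
 [-1.    -0.     0.   ]] 1.8
```

```bash
cat > plan.py <<'E'
from h import *
def plan(target,yaw_deg,n,start=None,yaw0=None):
    s=ctrl.sense();Rm=q2R(s['ee_rot']);p=np.array(s['eef_pos']) if start is None else np.array(start,float)
    y0=np.arctan2(Rm[1,1],Rm[0,1]) if yaw0 is None else np.radians(yaw0)
    dy=(np.radians(yaw_deg)-y0+np.pi)%(2*np.pi)-np.pi
    d=(np.array(target)-p)/n
    print('at',p.round(1),'yaw',np.degrees(y0).round(2),'t',s['time_s'])
    for i in range(n):
        y=y0+dy*i/n
        print([round(v,4) for v in (-d[2]/1000,(d[0]*np.cos(y)+d[1]*np.sin(y))/1000,(d[0]*np.sin(y)-d[1]*np.cos(y))/1000,-dy/n)])
E
python3 -c "
from plan import *
plan([438,-222,150],22,10)"
```

```text
at [ 211.1 -480.7  231.3] yaw -66.29 t 1.8
[np.float64(0.0081), np.float64(-0.0146), np.float64(-0.0312), np.float64(-0.1541)]
[np.float64(0.0081), np.float64(-0.0096), np.float64(-0.033), np.float64(-0.1541)]
[np.float64(0.0081), np.float64(-0.0044), np.float64(-0.0341), np.float64(-0.1541)]
[np.float64(0.0081), np.float64(0.0009), np.float64(-0.0344), np.float64(-0.1541)]
[np.float64(0.0081), np.float64(0.0061), np.float64(-0.0339), np.float64(-0.1541)]
[np.float64(0.0081), np.float64(0.0113), np.float64(-0.0325), np.float64(-0.1541)]
[np.float64(0.0081), np.float64(0.0161), np.float64(-0.0304), np.float64(-0.1541)]
[np.float64(0.0081), np.float64(0.0206), np.float64(-0.0276), np.float64(-0.1541)]
[np.float64(0.0081), np.float64(0.0246), np.float64(-0.0241), np.float64(-0.1541)]
[np.float64(0.0081), np.float64(0.028), np.float64(-0.02), np.float64(-0.1541)]
```

Emit:
arm_command --pt "0.008 -0.0145 -0.031 -0.154 1" --pt "0.008 -0.0095 -0.033 -0.154 1" --pt "0.008 -0.0045 -0.034 -0.154 1" --pt "0.008 0.001 -0.0345 -0.154 1" --pt "0.008 0.006 -0.034 -0.154 1" --pt "0.008 0.011 -0.0325 -0.154 1" --pt "0.008 0.016 -0.0305 -0.154 1" --pt "0.008 0.0205 -0.0275 -0.154 1" --pt "0.008 0.0245 -0.024 -0.154 1" --pt "0.008 0.028 -0.02 -0.154 1" --pt "0 0 0 0 1"

```text
time_s: 3.18
eef_pos: [438.1, -220.6, 150.8]
ee_rot: [0.586, 0.395, 0.587, -0.395]
force: [-0.9, -0.7, -0.6]
grip_width: 1.0
```

Run:
```python
from plan import *
plan([438,-222,150],22,1)
c=cam('wrist');save(c,'w1.png')
for q in ['knob','knob_pointer','knob_bore']:
    print(q,[(np.round(d['uv'],1).tolist(),round(d['score'],2),onz(c,d['uv'],{'knob':0,'knob_pointer':8,'knob_bore':4}[q]).round(1)) for d in ctrl.place_of('wrist',q)])
s=ctrl.sense();print(s['force'])
```

```text
at [ 438.1 -220.6  150.8] yaw 22.16 t 3.175
[np.float64(0.0008), np.float64(-0.0007), np.float64(0.0012), np.float64(0.0027)]
knob [([180.5, 196.2], 0.85, array([ 348.3, -251.1,    0. ])), ([338.4, 111.7], 0.84, array([ 450.1, -130.7,    0. ])), ([281.6, 210.1], 0.67, array([ 437.8, -228.5,    0. ]))]
knob_pointer [([283.4, 182.2], 0.94, array([ 429.2, -202.7,    8. ])), ([308.5, 117.4], 0.88, array([ 428.1, -144.8,    8. ])), ([223.0, 307.3], 0.86, array([ 421. , -338.4,    8. ]))]
knob_bore [([281.3, 213.3], 0.93, array([ 438.3, -230.4,    4. ])), ([337.4, 111.9], 0.85, array([ 448.8, -131.5,    4. ])), ([244.0, 300.8], 0.65, array([ 437.8, -326.5,    4. ])), ([175.3, 196.8], 0.64, array([ 345., -252.,    4.]))]
[ 0.69713513 -0.16085004 -0.63028866]
```

View pics/w1.png

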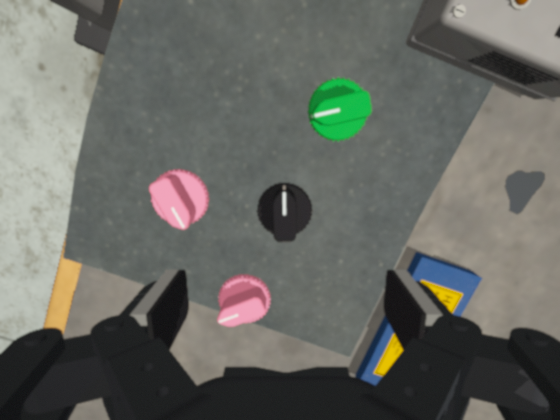

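```bash
cat > fit.py <<'E'
from plan import *
from scipy.optimize import minimize
def model(x,y,yaw,z0=0):
    a=np.linspace(0,2*np.pi,60,endpoint=False)
    sk=np.array([[25*np.cos(t),25*np.sin(t),z] for t in a for z in (0,8)])
    b=[(-17,10),(12,10),(23,2),(23,-2),(12,-10),(-17,-10),(-21,-6),(-21,6)]
    bar=np.array([[p,q,z] for p,q in b for z in (8,30)],float)
    Rz=R.from_euler('z',yaw).as_matrix();o=np.array([x,y,z0])
    return sk@Rz.T+o,bar@Rz.T+o
def sil(c,x,y,yaw,k=4,z0=0):
    im=np.zeros((420,560),np.uint8)
    for P in model(x,y,yaw,z0):
        h=cv2.convexHull(np.array([proj(c,p) for p in P]).astype(np.float32))
        cv2.fillConvexPoly(im,np.round(h*16).astype(np.int32),255,cv2.LINE_AA,4)
    return im/255.
def fitk(c,mask,x0,z0=0):
    m=cv2.GaussianBlur(mask.astype(np.float64),(0,0),1.0)
    f=lambda p:((cv2.GaussianBlur(sil(c,p[0],p[1],p[2]/20,z0=z0),(0,0),1.0)-m)**2).sum()
    best=None
    for dy in (-.2,0,.2):
        r=minimize(f,[x0[0],x0[1],(x0[2]+dy)*20],method='Nelder-Mead',options=dict(initial_simplex=None,xatol=.02,fatol=.1))
        if best is None or r.fun<best.fun:best=r
    return best.x[0],best.x[1],np.degrees(best.x[2]/20),best.fun
E
python3 - <<'E'
from fit import *
c=cam('wrist')
g=c['color'].max(2);hs=cv2.cvtColor(c['color'],cv2.COLOR_RGB2HSV)
m=np.zeros((420,560),np.uint8);m[165:255,240:330]=(g[165:255,240:330]<48)
m=cv2.morphologyEx(m,cv2.MORPH_CLOSE,np.ones((7,7)))
n,l,st,_=cv2.connectedComponentsWithStats(m);k=1+st[1:,4].argmax();m=(l==k).astype(np.uint8)
print(st[k],np.percentile(g[165:255,240:330],[5,20,50,80]))
r=fitk(c,m,(436,-224,np.radians(112)));print(r)
s=(sil(c,r[0],r[1],np.radians(r[2]))*255).astype(np.uint8)
v=c['color'][:,:,::-1].copy();cs,_=cv2.findContours((s>127).astype(np.uint8),0,1);cv2.drawContours(v,cs,-1,(0,255,255),1)
for P in [(r[0]+24*np.cos(np.radians(r[2])),r[1]+24*np.sin(np.radians(r[2])),8)]: print('ptr uv',proj(c,P))
o=np.hstack([cv2.resize(a[160:260,235:335],None,fx=4,fy=4) for a in (v,cv2.merge([m*255]*3))]);cv2.imwrite('pics/fit1.png',o)
E
```

```text
[ 260  182   52   56 1982] [ 30.  47. 106. 111.]
(np.float64(439.47963284331655), np.float64(-226.52773438605146), np.float64(116.20756064747599), np.float64(450.15604115918416))
ptr uv [283.89239605 182.21797062]
```

View pics/fit1.png

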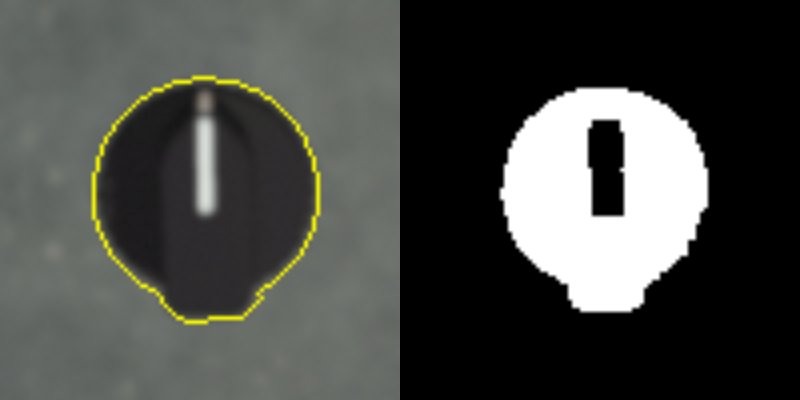

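Run:
```python
from fit import *
c=cam('wrist')
a=onz(c,(286.4,188.7),30);b=onz(c,(286.5,213),30);print(a,b,np.degrees(np.arctan2(*(a-b)[[1,0]])))
im=c['color'][:,:,::-1];g=c['color'].max(2)
m=np.zeros((420,560),np.uint8);m[165:255,240:330]=(g[165:255,240:330]<70);m[185:225,280:293]=1
m=cv2.morphologyEx(m,cv2.MORPH_CLOSE,np.ones((7,7)))
n,l,st,_=cv2.connectedComponentsWithStats(m);k=1+st[1:,4].argmax();m=(l==k).astype(np.uint8)
r=fitk(c,m,(439,-226,np.radians(112)));print(r,st[k])
# sides of bar
for yaw in (112,116):
  Y=np.radians(yaw);print(yaw,[proj(c,(r[0]+x*np.cos(Y),r[1]+x*np.sin(Y),30)).round(1) for x in (-17,0,12,23)])
plan([r[0],r[1],150],22,1)
s=ctrl.sense(); print(proj(c,(s['eef_pos'][0],s['eef_pos'][1],20)))
```

```text
[ 431.3661998 -205.5524777   30.       ] [ 439.05234604 -224.44989241   30.        ] 112.13305241093344
(np.float64(439.45269400776374), np.float64(-226.23157271502848), np.float64(112.0873634409088), np.float64(117.88805265673184)) [ 259  180   55   59 2377]
112 [array([286.2, 234.5]), array([286.1, 215.1]), array([286.1, 201. ]), array([286.1, 187.7])]
116 [array([287.6, 234.5]), array([286.1, 215.1]), array([285.1, 201. ]), array([284.1, 187.8])]
at [ 437.1 -222.8  151.5] yaw 21.84 t 3.475
[np.float64(0.0015), np.float64(0.0009), np.float64(0.004), np.float64(-0.0027)]
[285.10519772 207.38090009]
```

```bash
cat > track.py <<'E'
from fit import *
import json,os
# commanded pose from logged rows
def cmd():
    p=np.array([211.086,-480.701,231.294]); 
    y=np.radians(-66.29)
    for r in json.load(open('rows.json')):
        c,s=np.cos(y),np.sin(y)
        p=p+1000*(r[0]*np.array([0,0,-1])+r[1]*np.array([c,s,0])+r[2]*np.array([s,-c,0])); y-=r[3]
    return p,np.degrees(y)
def log(rows):
    L=json.load(open('rows.json')) if os.path.exists('rows.json') else []
    json.dump(L+rows,open('rows.json','w'))
E
python3 - <<'E'
from track import *
log([[0.008, -0.0145, -0.031, -0.154, 1], [0.008, -0.0095, -0.033, -0.154, 1], [0.008, -0.0045, -0.034, -0.154, 1], [0.008, 0.001, -0.0345, -0.154, 1], [0.008, 0.006, -0.034, -0.154, 1], [0.008, 0.011, -0.0325, -0.154, 1], [0.008, 0.016, -0.0305, -0.154, 1], [0.008, 0.0205, -0.0275, -0.154, 1], [0.008, 0.0245, -0.024, -0.154, 1], [0.008, 0.028, -0.02, -0.154, 1]])
p,y=cmd();print(p,y)
P=[]
for i in range(3): c=ctrl.capture('wrist');P.append(ctrl.sense()['eef_pos'])
print(np.round(P,1))
plan([439.4,-226.2,45],22,4,start=p,yaw0=y)
E
```

```text
[ 437.43945504 -222.11933858  151.294     ] 21.945500450146767
[[ 437.1 -222.7  151.5]
 [ 437.2 -222.6  151.5]
 [ 437.3 -222.6  151.4]]
at [ 437.4 -222.1  151.3] yaw 21.95 t 3.625
[np.float64(0.0266), np.float64(0.0001), np.float64(0.0011), np.float64(-0.0002)]
[np.float64(0.0266), np.float64(0.0001), np.float64(0.0011), np.float64(-0.0002)]
[np.float64(0.0266), np.float64(0.0001), np.float64(0.0011), np.float64(-0.0002)]
[np.float64(0.0266), np.float64(0.0001), np.float64(0.0011), np.float64(-0.0002)]
```

Emit:
arm_command --pt "0.03 0.0007 0.0042 0 0.6" --pt "0.03 0 0 0 0.6" --pt "0.03 0 0 0 0.6" --pt "0.015 0 0 0 0.6" --pt "0 0 0 0 0.6" --squeeze 40

```text
time_s: 4.25
eef_pos: [439.5, -225.7, 46.0]
ee_rot: [0.586, 0.396, 0.586, -0.396]
force: [0.5, -0.2, -0.2]
grip_width: 0.601
```

Run:
```python
from track import *
log([[0.105,0.0007,0.0042,0]])
c=cam('wrist');save(c,'w2.png');s=ctrl.sense();print(s['eef_pos'],s['force'],s['grip_width'])
p=s['eef_pos'];Y=np.radians(112)
print([proj(c,(439.4+x*np.cos(Y),-226.2+x*np.sin(Y),30)).round(1) for x in (-17,0,12,23)])
```

```text
[ 439.90177862 -226.03024175   46.79860226] [0.57224175 0.13373355 0.52610181] 0.6026845767611941
[array([284.2, 293.1]), array([284.1, 263.6]), array([284.1, 241.7]), array([284. , 220.9])]
```

View pics/w2.png

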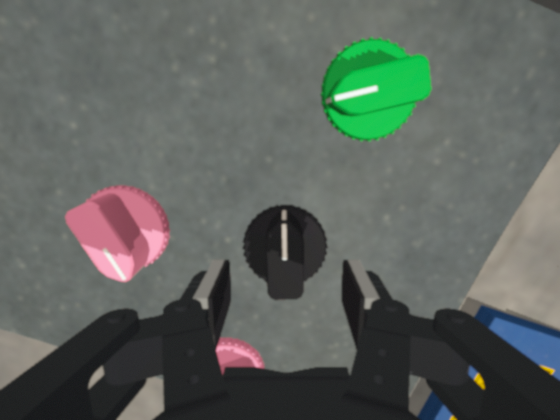

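The black knob sits between the fingers at (285,250), aligned with the jaws. I'll descend and grip it.

Emit:
arm_command --pt "0.018 0 0 0 0.6" --pt "0.016 0 0 0 0.6" --pt "0 0 0 0 0.6" --pt "0 0 0 0 0" --pt "0 0 0 0 0" --pt "0 0 0 0 0" --pt "0 0 0 0 0" --squeeze 40

```text
time_s: 5.18
eef_pos: [440.1, -226.0, 13.1]
ee_rot: [0.587, 0.396, 0.586, -0.396]
force: [-1.8, 0.8, 6.1]
grip_width: 0.219
```

Run:
```python
from track import *
log([[0.034,0,0,0]])
c=cam('wrist');save(c,'w3.png');s=ctrl.sense();print(s['eef_pos'],s['force'],s['grip_width'],cmd())
```

```text
[ 440.02874916 -226.08105924   13.04366092] [-0.73314055  0.56593625  6.42923825] 0.2268016345507407 (array([ 439.65837572, -225.75339843,   12.294     ]), np.float64(21.945500450146767))
```

View pics/w3.png

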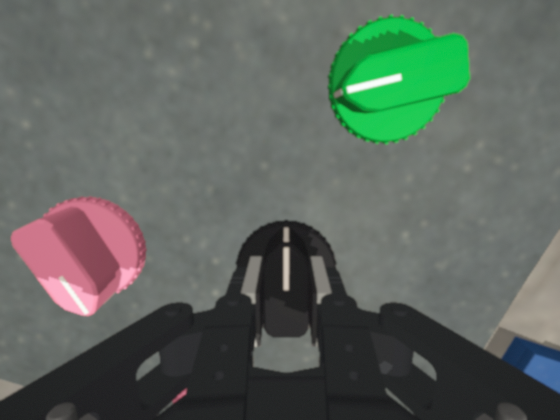

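Run:
```python
from track import *
log([[0.18,0,0,0]])
p,y=cmd();plan([511,-9,195],-30,7,start=[440,-226,193],yaw0=y)
```

```text
at [ 440. -226.  193.] yaw 21.95 t 5.225
[np.float64(-0.0003), np.float64(0.021), np.float64(-0.025), np.float64(0.1295)]
[np.float64(-0.0003), np.float64(0.0176), np.float64(-0.0275), np.float64(0.1295)]
[np.float64(-0.0003), np.float64(0.0139), np.float64(-0.0295), np.float64(0.1295)]
[np.float64(-0.0003), np.float64(0.01), np.float64(-0.0311), np.float64(0.1295)]
[np.float64(-0.0003), np.float64(0.0059), np.float64(-0.0321), np.float64(0.1295)]
[np.float64(-0.0003), np.float64(0.0017), np.float64(-0.0326), np.float64(0.1295)]
[np.float64(-0.0003), np.float64(-0.0025), np.float64(-0.0325), np.float64(0.1295)]
```

Emit:
arm_command --pt "-0.05 0 0 0 0" --pt "-0.06 0 0 0 0" --pt "-0.06 0 0 0 0" --pt "-0.01 0.021 -0.025 0.13 0" --pt "0 0.0175 -0.0275 0.13 0" --pt "0 0.014 -0.0295 0.13 0" --pt "0 0.01 -0.031 0.13 0" --pt "0 0.006 -0.032 0.13 0" --pt "0 0.0015 -0.0325 0.13 0" --pt "0 -0.0025 -0.0325 0.13 0" --pt "0 0 0 0 0" --squeeze 60

```text
time_s: 6.6
eef_pos: [511.0, -7.5, 192.2]
ee_rot: [-0.353, -0.613, -0.353, 0.613]
force: [0.6, -0.1, -0.7]
grip_width: 0.216
```

Run:
```python
from track import *
ctrl.capture('wrist');ctrl.capture('wrist')
c=cam('wrist');save(c,'w4.png');s=ctrl.sense();print(s['eef_pos'],s['ee_rot'],s['force'],s['grip_width'],s['time_s'])
for q,z in [('shaft_tip',94.5),('dial_axis',72),('zero_mark',72),('shaft_groove',85.3)]:
    print(q,[(np.round(d['uv'],1).tolist(),round(d['score'],2),onz(c,d['uv'],z).round(1)) for d in ctrl.place_of('wrist',q)])
```

```text
[510.73490211  -9.56013695 192.25228862] [-0.35280788 -0.61270242 -0.35278131  0.61291736] [-0.04081848 -0.25826871 -1.20509758] 0.21590113049104911 6.75
shaft_tip [([287.8, 155.8], 0.9, array([535.4,  30.9,  94.5]))]
dial_axis [([288.5, 160.0], 0.86, array([533.2,  25.8,  72. ]))]
zero_mark [([258.8, 151.5], 0.82, array([516.4,  43.2,  72. ]))]
shaft_groove [([286.7, 161.8], 0.88, array([532. ,  26.7,  85.3]))]
```

View pics/w4.png

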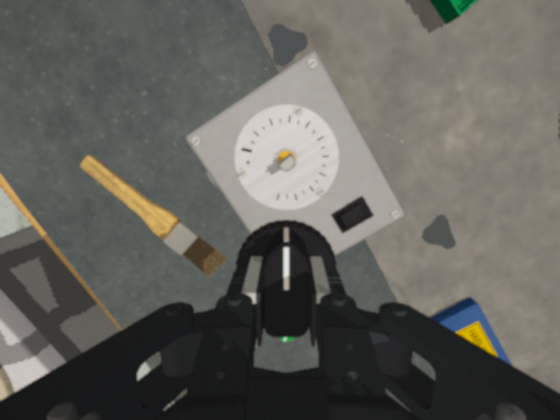

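Run:
```python
import cv2
a=cv2.imread('pics/w4.png')[95:220,225:350];cv2.imwrite('pics/w4c.png',cv2.resize(a,None,fx=5,fy=5,interpolation=2)[:600])
```

```text
(no output)
```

View pics/w4c.png

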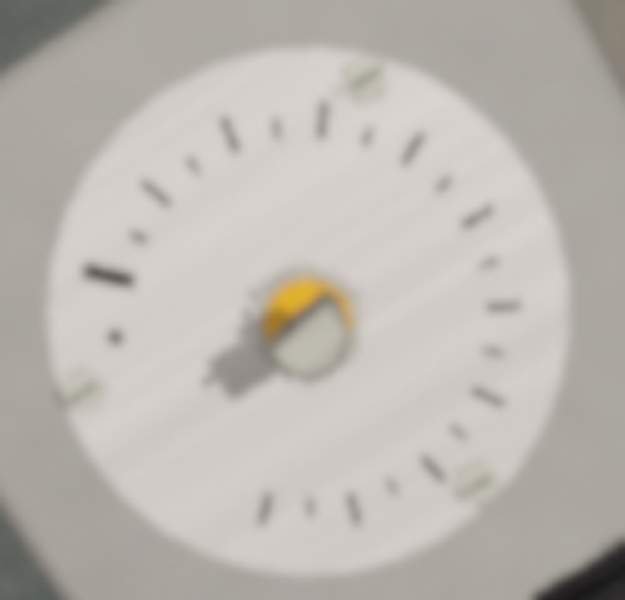

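Run:
```python
from track import *
c=cam('wrist');im=c['color'].copy();np.save('w4.npy',im)
f=lambda u,v:(225+(u+.5)/5-.5,95+(v+.5)/5-.5)
g=cv2.cvtColor(im,cv2.COLOR_RGB2GRAY)
m=(g>192).astype(np.uint8);m[:95]=0;m[220:]=0;m[:,:225]=0;m[:,350:]=0
m=cv2.morphologyEx(m,cv2.MORPH_CLOSE,np.ones((9,9)))
cs,_=cv2.findContours(m,0,cv2.CHAIN_APPROX_NONE);k=max(cs,key=cv2.contourArea)
h=cv2.convexHull(k)[:,0,:].astype(float)
from scipy.optimize import least_squares
P=np.array([onz(c,u,73)[:2] for u in h])
r=least_squares(lambda p:np.hypot(*(P-p[:2]).T)-p[2],[532,28,30],loss='soft_l1');print('plate',r.x,np.abs(r.fun).max())
print('zero tick out/in',[onz(c,f(*u),73).round(1) for u in [(85,269),(132,281)]])
for z in (94.5,):
  for n,u in dict(l=(262,338),r=(333,295),arcb=(310,380),arcr=(353,330),arcbl=(280,370),arcbr=(340,365)).items(): print(n,onz(c,f(*u),z).round(1))
# ticks
```

```text
plate [532.14668075  27.55797508  40.43552464] 0.2220959375867082
zero tick out/in [array([506.5,  51.4,  73. ]), array([511.8,  46.2,  73. ])]
l [526.6  30.3  94.5]
r [538.5  30.5  94.5]
arcb [529.5  21.6  94.5]
arcr [538.5  24.7  94.5]
arcbl [526.5  25.   94.5]
arcbr [534.4  21.3  94.5]
```

Run:
```python
from track import *
c=cam('wrist');s=ctrl.sense();Rm=q2R(s['ee_rot']);p=np.array(s['eef_pos']);print(p,np.degrees(np.arctan2(Rm[1,1],Rm[0,1])),Rm[:,0].round(4))
for off in (-1,0,1): print(off,[proj(c,p+Rm@np.array([-17,0,-x-off])).round(1) for x in (22.1,1.8,-17,-21)],'skirt front',proj(c,p+Rm@np.array([5,0,-25-off])).round(1))
a=c['color'][210:350,225:350,::-1];cv2.imwrite('pics/w5c.png',cv2.resize(a,None,fx=4,fy=4,interpolation=2))
plan([532.2,27.6+.5,130],0,6)
# flat edge by colour
im=c['color'].astype(int);sub=im[140:180,270:305];yel=(sub[:,:,0]-sub[:,:,2]>90)
print(yel.sum())
```

```text
[510.8847547   -9.46421373 192.33058935] -30.220277380848025 [ 0. -0. -1.]
-1 [array([285.8, 248.2]), array([285.8, 293.4]), array([285.7, 332.3]), array([285.7, 340.2])] skirt front [285.9 225.1]
0 [array([285.8, 245.9]), array([285.8, 291.3]), array([285.7, 330.3]), array([285.7, 338.2])] skirt front [285.9 223. ]
1 [array([285.8, 243.6]), array([285.8, 289.1]), array([285.7, 328.3]), array([285.7, 336.2])] skirt front [285.9 220.9]
at [510.9  -9.5 192.3] yaw -30.22 t 7.05
[np.float64(0.0104), np.float64(-0.0001), np.float64(-0.0072), np.float64(-0.0879)]
[np.float64(0.0104), np.float64(0.0006), np.float64(-0.0072), np.float64(-0.0879)]
[np.float64(0.0104), np.float64(0.0012), np.float64(-0.0071), np.float64(-0.0879)]
[np.float64(0.0104), np.float64(0.0018), np.float64(-0.007), np.float64(-0.0879)]
[np.float64(0.0104), np.float64(0.0024), np.float64(-0.0068), np.float64(-0.0879)]
[np.float64(0.0104), np.float64(0.003), np.float64(-0.0065), np.float64(-0.0879)]
62
```

View pics/w5c.png

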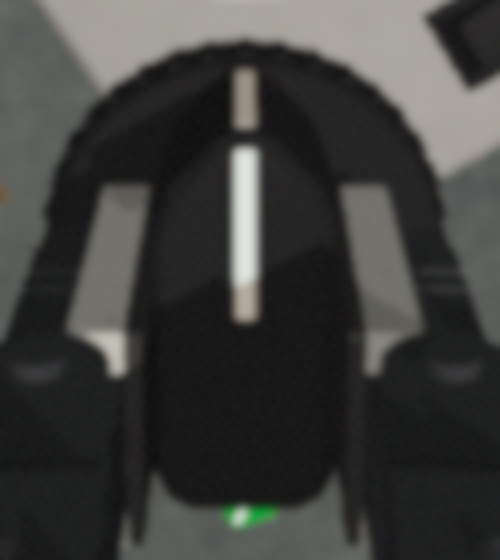

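Emit:
arm_command --pt "0.01 0 -0.0072 -0.088 0" --pt "0.01 0.0006 -0.0072 -0.088 0" --pt "0.01 0.0012 -0.0071 -0.088 0" --pt "0.01 0.0018 -0.007 -0.088 0" --pt "0.01 0.0024 -0.0068 -0.088 0" --pt "0.01 0.003 -0.0065 -0.088 0" --pt "0.007 0 0 0 0" --pt "0 0 0 0 0" --squeeze 60

```text
time_s: 8.05
eef_pos: [532.1, 28.3, 125.0]
ee_rot: [-0.5, -0.5, -0.5, 0.5]
force: [0.0, 0.2, -1.2]
grip_width: 0.219
```

Run:
```python
from track import *
ctrl.capture('wrist');ctrl.capture('side')
c=cam('wrist');s=ctrl.sense();save(c,'w6.png');save(cam('side'),'s6.png');Rm=q2R(s['ee_rot']);print(s['eef_pos'],np.degrees(np.arctan2(Rm[1,1],Rm[0,1])),s['force'],s['wrist_torque'],s['joints'].round(2),s['time_s'])
a=cv2.imread('pics/s6.png')[130:270,220:380];a=cv2.resize(a,None,fx=3.5,fy=3.5,interpolation=2)
cv2.imwrite('pics/s6c.png',a)
```

```text
[532.52153352  28.23571534 125.71790918] -0.004043294537461074 [-0.16786433 -0.11363343 -0.66175389] [ 0.01245617 -0.05142561  0.03048991] [-0.17  0.44  1.61 -0.    1.09 -0.17] 8.2
```

View pics/w6.png

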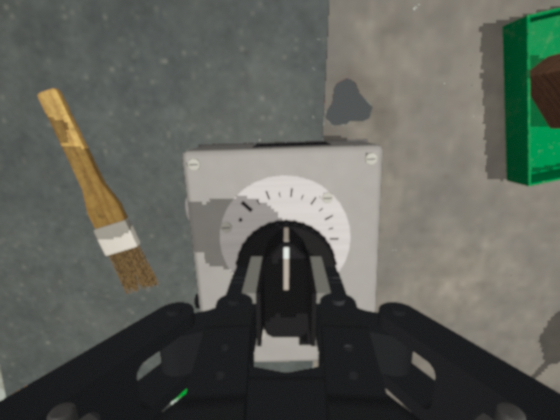

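View pics/s6c.png

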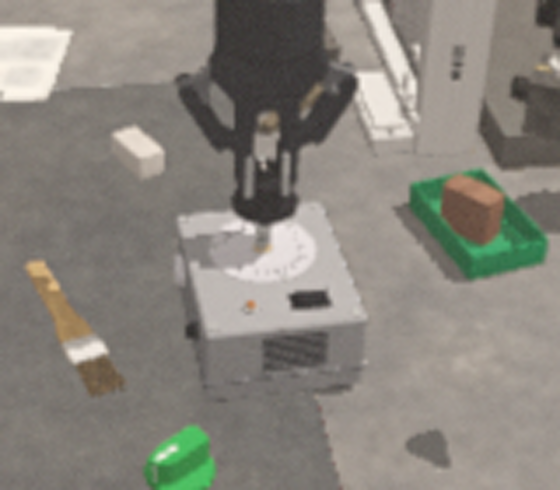

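Emit:
arm_command --pt "0.008 0 0 0 0" --pt "0.008 0 0 0 0" --pt "0.002 0 0 0 0" --pt "0 0 0 0 0"

```text
time_s: 8.75
eef_pos: [532.3, 28.5, 107.1]
ee_rot: [0.5, 0.5, 0.5, -0.5]
force: [0.8, 1.0, -0.3]
grip_width: 0.218
```

Emit:
arm_command --pt "0.001 0 0 0 0" --pt "0.001 0 0 0 0" --pt "0.001 0 0 0 0" --pt "0 0 0 0 0"

```text
time_s: 9.25
eef_pos: [532.4, 28.5, 104.3]
ee_rot: [0.5, 0.5, 0.5, -0.5]
force: [-0.4, -0.1, -1.2]
grip_width: 0.218
```

Emit:
arm_command --pt "0.001 0 0 0 0" --pt "0.001 0 0 0 0" --pt "0 0 0 0 0"

```text
time_s: 9.62
eef_pos: [532.4, 28.5, 102.2]
ee_rot: [0.5, 0.5, 0.5, -0.5]
force: [-0.4, -0.2, -1.3]
grip_width: 0.215
```

Emit:
arm_command --pt "0.001 0 0.0005 0 0" --pt "0.001 0 0 0 0" --pt "0 0 0 0 0"

```text
time_s: 10.0
eef_pos: [532.3, 28.1, 100.2]
ee_rot: [0.5, 0.5, 0.5, -0.5]
force: [-0.0, 0.9, -1.6]
grip_width: 0.215
```

Emit:
arm_command --pt "0.001 0 0 0 0" --pt "0 0 0 0 0"

```text
time_s: 10.25
eef_pos: [532.3, 28.1, 99.2]
ee_rot: [0.5, 0.5, 0.5, -0.5]
force: [-0.1, 1.5, -0.6]
grip_width: 0.215
```

Emit:
arm_command --pt "0.001 0 0 0 0" --pt "0 0 0 0 0"

```text
time_s: 10.5
eef_pos: [532.3, 28.1, 98.2]
ee_rot: [0.5, 0.5, 0.5, -0.5]
force: [-0.1, 1.2, -0.7]
grip_width: 0.215
```

Emit:
arm_command --pt "0.001 0 0 0 0" --pt "0 0 0 0 0"

```text
time_s: 10.75
eef_pos: [532.3, 28.1, 97.2]
ee_rot: [0.5, 0.5, 0.5, -0.5]
force: [0.0, 1.3, -0.9]
grip_width: 0.216
```

Emit:
arm_command --pt "0.001 0 0 0 0" --pt "0 0 0 0 0"

```text
time_s: 11.0
eef_pos: [532.4, 28.0, 96.2]
ee_rot: [0.5, 0.5, 0.5, -0.5]
force: [-1.1, 1.8, 0.0]
grip_width: 0.217
```

Emit:
arm_command --pt "0.001 0 0 0 0" --pt "0 0 0 0 0"

```text
time_s: 11.25
eef_pos: [532.3, 28.0, 95.2]
ee_rot: [0.5, 0.5, 0.5, -0.5]
force: [-1.1, 2.0, -0.5]
grip_width: 0.22
```

Emit:
arm_command --pt "0.001 0 0 0 0" --pt "0 0 0 0 0"

```text
time_s: 11.5
eef_pos: [532.4, 28.0, 94.2]
ee_rot: [0.5, 0.5, 0.5, -0.5]
force: [-2.3, 1.8, 0.7]
grip_width: 0.217
```

Emit:
arm_command --pt "0.001 0 0 0 0" --pt "0 0 0 0 0"

```text
time_s: 11.75
eef_pos: [532.5, 27.9, 93.4]
ee_rot: [0.5, 0.5, 0.5, -0.5]
force: [-2.7, 2.2, 2.9]
grip_width: 0.217
```

Run:
```python
from track import *
c=cam('wrist');d=cam('side');save(c,'w7.png');s=ctrl.sense();print(s['eef_pos'],s['force'],s['wrist_torque'])
a=cv2.resize(c['color'][200:350,200:370,::-1],None,fx=2.35,fy=2.35,interpolation=2)
b=cv2.resize(d['color'][160:250,240:342,::-1],None,fx=3.9,fy=3.9,interpolation=2)[:a.shape[0]]
cv2.imwrite('pics/c7.png',np.hstack([a,b]))
```

```text
[532.45313608  27.9121599   93.36162822] [-1.87056209  0.80677625  3.74031202] [ 0.08717733  0.42432195 -0.00252206]Traceback (most recent call last):
  File "<stdin>", line 5, in <module>
    return _nx.concatenate(arrs, 1, dtype=dtype, casting=casting)
           ~~~~~~~~~~~~~~~^^^^^^^^^^^^^^^^^^^^^^^^^^^^^^^^^^^^^^^
ValueError: all the input array dimensions except for the concatenation axis must match exactly, but along dimension 0, the array at index 0 has size 352 and the array at index 1 has size 351
```

Run:
```python
from track import *
c=cam('wrist');d=cam('side');save(c,'w7.png');s=ctrl.sense();Rm=q2R(s['ee_rot']);p=s['eef_pos'];print(p,s['force'],s['time_s'],np.degrees(np.arctan2(Rm[1,1],Rm[0,1])))
a=cv2.resize(c['color'][200:350,200:370,::-1],(400,353),interpolation=2)
b=cv2.resize(d['color'][160:250,240:342,::-1],(400,353),interpolation=2)
cv2.imwrite('pics/c7.png',np.hstack([a,b]))
for off in (-1,0,1): print(off,[proj(c,p+Rm@np.array([-17,0,-x-off])).round(1) for x in (22.1,1.8,-17,-21)],'skirt front',proj(c,p+Rm@np.array([5,0,-25-off])).round(1))
```

```text
[532.46952768  27.91065334  93.38880107] [-1.82326356  0.29195435  3.30813319] 11.95 0.05753295532639884
-1 [array([284.8, 248.3]), array([284.8, 293.5]), array([284.8, 332.4]), array([284.8, 340.3])] skirt front [285.  225.1]
0 [array([284.8, 246. ]), array([284.8, 291.4]), array([284.8, 330.4]), array([284.8, 338.3])] skirt front [285.  223.1]
1 [array([284.8, 243.6]), array([284.8, 289.2]), array([284.8, 328.4]), array([284.8, 336.3])] skirt front [285. 221.]
```

View pics/c7.png

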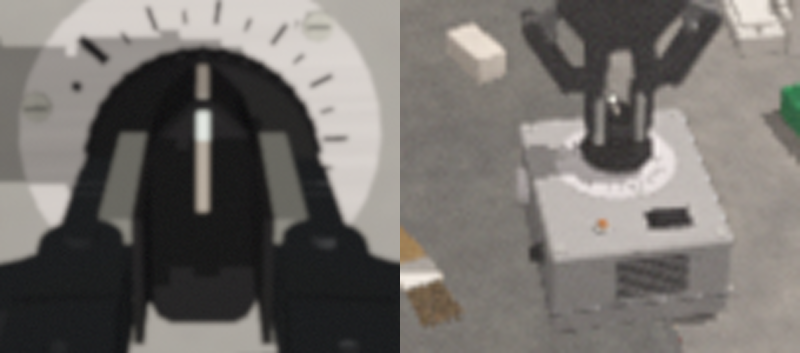

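The flats lined up on the first try: underside about 80–84 mm, below the 88 mm at which it would rest on the tip, with only about 3 N. I'll now press it through the plunger in small steps.

Emit:
arm_command --pt "0.001 0 0 0 0" --pt "0 0 0 0 0"

```text
time_s: 12.2
eef_pos: [532.4, 27.9, 92.2]
ee_rot: [0.5, 0.5, 0.5, -0.5]
force: [-2.0, 0.5, 2.5]
grip_width: 0.219
```

Emit:
arm_command --pt "0.001 0 0 0 0" --pt "0 0 0 0 0"

```text
time_s: 12.45
eef_pos: [532.4, 28.0, 91.1]
ee_rot: [0.5, 0.5, 0.5, -0.5]
force: [-1.4, -1.2, 1.2]
grip_width: 0.22
```

Emit:
arm_command --pt "0.001 0 0 0 0" --pt "0 0 0 0 0"

```text
time_s: 12.7
eef_pos: [532.4, 28.0, 90.2]
ee_rot: [0.5, 0.5, 0.5, -0.5]
force: [-2.1, -0.3, 0.2]
grip_width: 0.218
```

Emit:
arm_command --pt "0.001 0 0 0 0" --pt "0 0 0 0 0"

```text
time_s: 12.95
eef_pos: [532.4, 28.0, 89.0]
ee_rot: [0.5, 0.5, 0.5, -0.5]
force: [0.1, 0.5, -2.0]
grip_width: 0.219
```

Emit:
arm_command --pt "0.001 0 0 0 0" --pt "0 0 0 0 0"

```text
time_s: 13.2
eef_pos: [532.2, 28.1, 88.0]
ee_rot: [0.5, 0.5, 0.5, -0.5]
force: [-1.2, 0.8, -2.4]
grip_width: 0.217
```

Emit:
arm_command --pt "0.001 0 0 0 0" --pt "0 0 0 0 0"

```text
time_s: 13.45
eef_pos: [532.3, 28.1, 87.2]
ee_rot: [0.5, 0.5, 0.5, -0.5]
force: [-0.9, 0.4, -1.8]
grip_width: 0.221
```

Emit:
arm_command --pt "0.001 0 0 0 0" --pt "0 0 0 0 0"

```text
time_s: 13.7
eef_pos: [532.4, 28.1, 86.6]
ee_rot: [0.5, 0.5, 0.5, -0.5]
force: [-3.7, 1.4, 3.6]
grip_width: 0.213
```

Emit:
arm_command --pt "0.001 0 0 0 0" --pt "0 0 0 0 0"

```text
time_s: 13.95
eef_pos: [532.5, 28.1, 86.4]
ee_rot: [0.5, 0.5, 0.5, -0.5]
force: [-6.7, 1.8, 12.5]
grip_width: 0.214
```

Emit:
arm_command --pt "0.001 0 0 0 0" --pt "0 0 0 0 0"

```text
time_s: 14.2
eef_pos: [532.5, 28.1, 86.2]
ee_rot: [0.501, 0.5, 0.5, -0.5]
force: [-10.8, 2.2, 20.4]
grip_width: 0.216
```

Emit:
arm_command --pt "-0.003 0 0 0 0" --pt "0 0 0 0 0" --pt "0 0 0 0 0"

```text
time_s: 14.58
eef_pos: [532.3, 28.0, 87.1]
ee_rot: [0.5, 0.5, 0.5, -0.5]
force: [-2.3, 1.3, 1.0]
grip_width: 0.218
```

Emit:
arm_command --pt "-0.0005 0 0 0 0" --pt "0 0 0 0 0"

```text
time_s: 14.82
eef_pos: [532.3, 28.1, 87.4]
ee_rot: [0.5, 0.5, 0.5, -0.5]
force: [-0.5, 1.9, -3.6]
grip_width: 0.218
```

Run:
```python
from track import *
c=cam('wrist');d=cam('side');save(c,'w8.png');s=ctrl.sense();Rm=q2R(s['ee_rot']);p=s['eef_pos'];print(p,s['force'],s['time_s'],s['wrist_torque'])
a=cv2.resize(c['color'][200:350,200:370,::-1],(400,353),interpolation=2)
b=cv2.resize(d['color'][160:250,240:342,::-1],(400,353),interpolation=2)
cv2.imwrite('pics/c8.png',np.hstack([a,b]))
```

```text
[532.28454383  28.05269213  87.50661167] [-1.35437947  1.72968448 -3.49911309] 14.925 [ 0.33271355  0.2452032  -0.00991457]
```

View pics/c8.png

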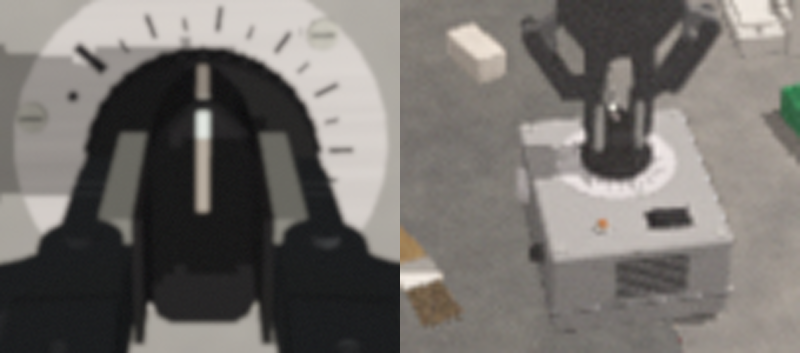

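Run:
```python
from track import *
c=cam('wrist');im=c['color'];g=cv2.cvtColor(im,cv2.COLOR_RGB2GRAY)
a=cv2.resize(im[190:300,195:375,::-1],None,fx=4.4,fy=4.4,interpolation=2);cv2.imwrite('pics/c9.png',a)
# dial plate circle from visible contour points
E=[]
import math
for u in [(200+82/2.353,200+44/2.353),(200+105/2.353,200+71/2.353)]:
    P=onz(c,u,73);print(P,math.degrees(math.atan2(P[1]-27.6,P[0]-532.2)),math.degrees(math.atan2(P[1]-28,P[0]-532.3)))
print('net',[(d['score'],onz(c,d['uv'],72).round(1)) for d in ctrl.place_of('wrist','zero_mark')])
print('net',[(d['score'],onz(c,d['uv'],72).round(1)) for d in ctrl.place_of('wrist','dial_axis')])
```

```text
[507.5197481   52.33862605  73.        ] 134.93232158656164 135.51513015400246
[512.14524112  46.39781485  73.        ] 136.85296550218516 137.60931671470408
net [(0.66, array([515.1,  44.4,  72. ]))]
net [(0.52, array([531.7,  25.1,  72. ]))]
```

View pics/c9.png

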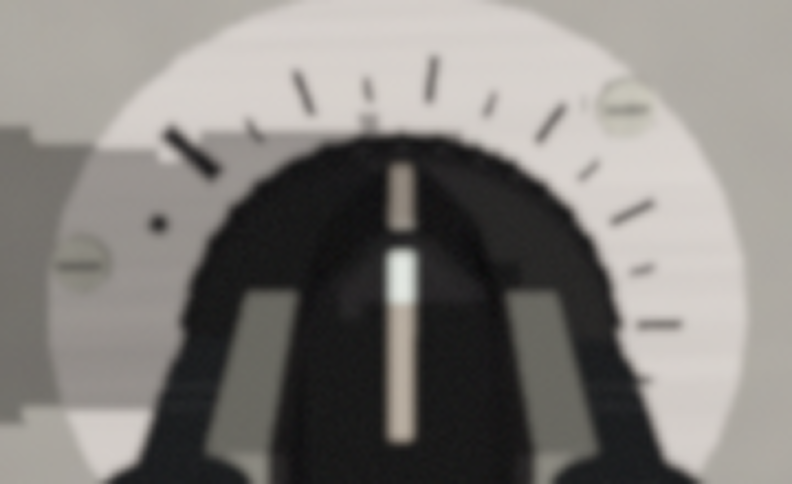

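Run:
```python
from track import *
from scipy.optimize import least_squares
c=cam('wrist')
O=[(297,72),(435,57),(563,105),(654,204),(682,324)];I=[(311,113),(430,101),(539,141),(612,222),(638,325)]
Z=[(168,131),(215,174)]
f=lambda u:(195+u[0]/4.4,190+u[1]/4.4)
for z in (72.5,73.5):
  P=np.array([onz(c,f(u),z)[:2] for u in O]);Q=np.array([onz(c,f(u),z)[:2] for u in I]);ZZ=np.array([onz(c,f(u),z)[:2] for u in Z])
  k=np.arange(1,6)
  def res(p):
    A=p[2]-np.radians(27)*k;d=np.c_[np.cos(A),np.sin(A)]
    return np.r_[(p[:2]+p[3]*d-P).ravel(),(p[:2]+p[4]*d-Q).ravel()]
  r=least_squares(res,[532,28,2.37,34,28]);print(r.x.round(2),np.degrees(r.x[2]),np.abs(r.fun).max())
  v=ZZ-r.x[:2];print('zero tick',np.degrees(np.arctan2(v[:,1],v[:,0])))
```

```text
[532.4   27.18   2.39  33.29  28.23] 136.75829248769617 0.17131158327038065
zero tick [136.57066829 136.90773997]
[532.4   27.63   2.39  33.08  28.05] 136.75829249043778 0.17021881712719278
zero tick [136.5706683  136.90773997]
```

Emit:
arm_command --pt "0.0005 0 0 0 0" --pt "0 0 0 -0.136 0" --pt "0 0 0 -0.136 0" --pt "0 0 0 -0.136 0"

```text
time_s: 15.62
eef_pos: [531.8, 28.1, 87.3]
ee_rot: [0.591, 0.386, 0.592, -0.387]
force: [-5.7, 2.2, 0.3]
grip_width: 0.221
```

Emit:
arm_command --pt "0 0 0 -0.136 0" --pt "0 0 0 -0.136 0" --pt "0 0 0 -0.136 0" --pt "0 0 0 0 0" --pt "0 0 0 0 0"

```text
time_s: 16.25
eef_pos: [531.3, 27.8, 87.2]
ee_rot: [0.657, 0.26, 0.658, -0.261]
force: [-7.8, 0.2, 1.4]
grip_width: 0.216
```

Run:
```python
from track import *
c=cam('wrist');s=ctrl.sense();Rm=q2R(s['ee_rot']);print(s['eef_pos'],np.degrees(np.arctan2(Rm[1,1],Rm[0,1]))+90,s['force'],s['wrist_torque'],s['time_s'])
a=cv2.resize(c['color'][180:350,195:375,::-1],None,fx=3.5,fy=3.5,interpolation=2);cv2.imwrite('pics/c10.png',a)
```

```text
[531.28294203  27.84922505  87.23114107] 136.82299217954193 [-7.03262314 -0.13902754  0.62083752] [0.03646408 1.40333441 0.03992311] 16.3
```

View pics/c10.png

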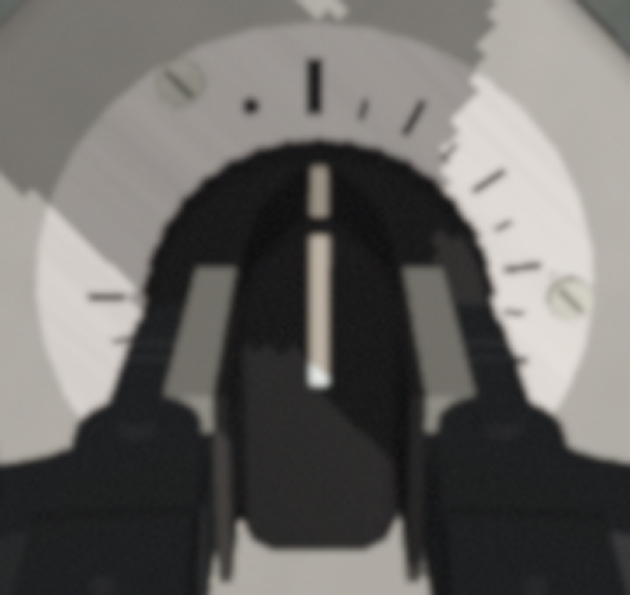

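Emit:
arm_command --pt "0 -0.0006 -0.0007 0 0" --pt "0 0 0 0 0" --pt "0 0 0 0 0"

```text
time_s: 16.68
eef_pos: [531.2, 27.9, 87.3]
ee_rot: [0.657, 0.26, 0.658, -0.26]
force: [-5.2, -0.2, -1.1]
grip_width: 0.219
```

Run:
```python
from track import *
s=ctrl.sense();Rm=q2R(s['ee_rot']);print(s['eef_pos'],np.degrees(np.arctan2(Rm[1,1],Rm[0,1]))+90,s['force'],s['wrist_torque'],s['time_s'])
```

```text
[531.20446951  27.88168267  87.29187021] 136.814050954998 [-5.1979975  -0.1765666  -1.13891557] [-0.07453825  0.9278438  -0.03652663] 16.675
```

Emit:
arm_command --pt "0 -0.0013 -0.0014 0 0" --pt "0 0 0 0 0" --pt "0 0 0 0 0"

```text
time_s: 17.05
eef_pos: [530.3, 27.8, 87.7]
ee_rot: [0.658, 0.26, 0.657, -0.26]
force: [2.5, -1.3, -2.5]
grip_width: 0.216
```

Run:
```python
from track import *
c=cam('wrist');s=ctrl.sense();Rm=q2R(s['ee_rot']);print(s['eef_pos'],np.degrees(np.arctan2(Rm[1,1],Rm[0,1]))+90,s['force'],s['wrist_torque'],s['time_s'])
```

```text
[530.26431559  27.78808092  87.61201697] 136.8055684997888 [ 2.30780416 -1.86956372 -2.57543885] [-0.32970123 -0.44528182  0.02042441] 17.1
```

Emit:
arm_command --pt "0.0008 0.0004 0.0005 0 0" --pt "0 0 0 0 0" --pt "0 0 0 0 0.27" --pt "0 0 0 0 0.33" --pt "0 0 0 0 0.42" --pt "0 0 0 0 0.5" --pt "0 0 0 0 0.5"

```text
time_s: 17.98
eef_pos: [530.2, 28.0, 86.5]
ee_rot: [0.657, 0.26, 0.658, -0.26]
force: [-0.1, -0.2, 0.7]
grip_width: 0.5
```

Run:
```python
from track import *
c=cam('wrist');s=ctrl.sense();print(s['eef_pos'],s['force'],s['grip_width'],s['time_s'])
a=cv2.resize(c['color'][180:350,195:375,::-1],None,fx=3.5,fy=3.5,interpolation=2);cv2.imwrite('pics/c11.png',a)
```

```text
[530.17880195  28.01954519  86.49600816] [ 0.32788067 -0.06901983  0.16208559] 0.49995011316719207 18.025
```

View pics/c11.png

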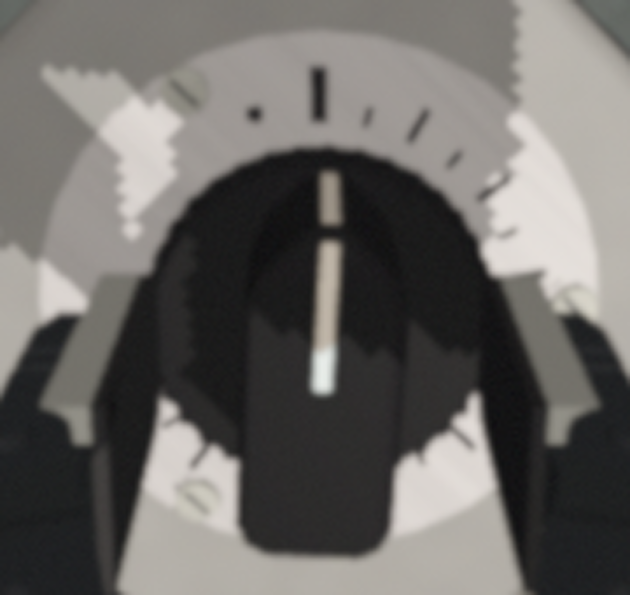

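Emit:
arm_command --pt "-0.02 0 0 0 0.5" --pt "-0.04 0 0 0 0.5" --pt "-0.02 0 0.005 0 0.5" --pt "0 0 0 0 0.5" --pt "0 0 0 0 0.5"

```text
time_s: 18.65
eef_pos: [533.3, 24.7, 165.3]
ee_rot: [0.657, 0.26, 0.658, -0.26]
force: [-0.1, 0.3, 0.5]
grip_width: 0.5
```

Run:
```python
from track import *
c=cam('wrist');s=ctrl.sense();print(s['eef_pos'],s['force'],s['grip_width'],s['time_s']);save(c,'w12.png')
a=cv2.resize(c['color'][120:290,200:370,::-1],None,fx=3.5,fy=3.5,interpolation=2);cv2.imwrite('pics/c12.png',a)
for q,z in (('zero_mark',72),('knob_pointer',81.5),('knob',73.5),('dial_axis',72)):
    print(q,[(d['score'],onz(c,d['uv'],z).round(1)) for d in ctrl.place_of('wrist',q)])
```

```text
[533.21837206  24.75376175 165.23617013] [ 0.20670905  0.07302109 -0.33839725] 0.502833709561318 18.7
zero_mark [(0.3, array([530.6,  27.3,  72. ]))]
knob_pointer [(0.66, array([514.4,  44.9,  81.5])), (0.6, array([443.9, -91.3,  81.5]))]
knob [(0.58, array([456. , -80.8,  73.5])), (0.56, array([530.5,  28.2,  73.5]))]
dial_axis []
```

View pics/c12.png

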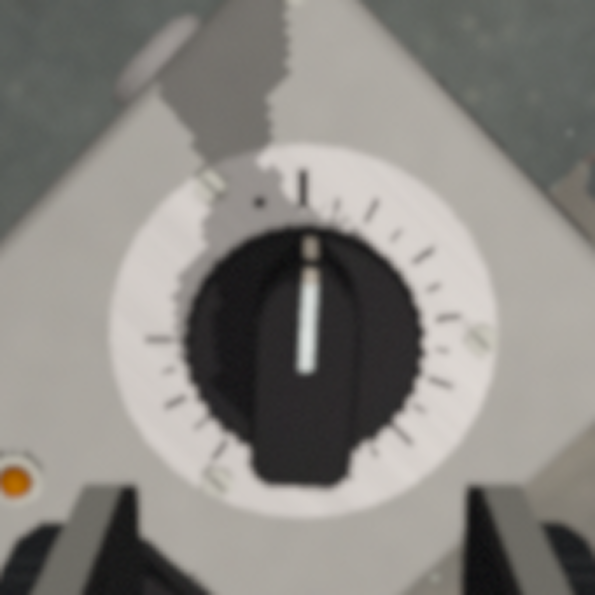

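Run:
```python
from track import *
c=cam('wrist');f=lambda u,v:(200+u/3.5,120+v/3.5)
a=onz(c,f(310.5,285),103.5);b=onz(c,f(305.5,372),103.5);print(a,b,np.degrees(np.arctan2(*(a-b)[[1,0]])))
z1=onz(c,f(303,172),73);z2=onz(c,f(303,207),73);print(z1,z2)
O=[((374,200),1),((434,246),2),((460,316),3),((453,388),4),((409,444),5),((215,459),8),((167,408),9),((146,339),10)]
from scipy.optimize import least_squares
P=np.array([onz(c,f(*u),73)[:2] for u,_ in O]);k=np.array([i for _,i in O])
def res(p):
    A=p[2]-np.radians(27)*k;return (p[:2]+p[3]*np.c_[np.cos(A),np.sin(A)]-P).ravel()
r=least_squares(res,[532,28,2.39,33]);print(r.x,np.degrees(r.x[2]),r.fun.round(1))
im=c['color'];
# white line pixels PCA
sub=im[196:228,280:295].astype(int).min(2);ys,xs=np.nonzero(sub>130);Q=np.array([onz(c,(x+280,y+196),103.5)[:2] for x,y in zip(xs,ys)])
u,sv,vt=np.linalg.svd(Q-Q.mean(0));print(len(Q),sv,np.degrees(np.arctan2(vt[0,1],vt[0,0])))
```

```text
[519.81397875  41.25520899 103.5       ] [531.26900759  29.30315766 103.5       ] 133.78357265582574
[506.96762851  51.49020122  73.        ] [512.18616813  46.60495226  73.        ]
[532.83745909  27.35009801   2.39159335  33.22166507] 137.02820539255106 [ 0.4  0.4  0.3 -0.5 -0.1 -0.  -0.6  0.1  0.4  0.5 -0.2 -0.2 -0.3 -0.2
  0.2 -0.2]
124 [56.24209683  9.30241776] -46.01532059681314
```

The pointer sits at about 134° and the zero tick at about 137°, so it sprang back roughly 3° on release. I'll regrip, turn about 3° past zero to allow for that, and release.

Emit:
arm_command --pt "0.02 0 -0.0045 0 0.5" --pt "0.04 0.0003 0 0 0.5" --pt "0.0185 0 0 0 0.5" --pt "0 0 0 0 0.5" --pt "0 0 0 0 0.35" --pt "0 0 0 0 0" --pt "0 0 0 0 0" --pt "0 0 0 0 0" --squeeze 30

```text
time_s: 19.95
eef_pos: [531.3, 27.7, 89.0]
ee_rot: [0.658, 0.26, 0.657, -0.26]
force: [-1.9, -1.0, 7.4]
grip_width: 0.223
```

Run:
```python
from track import *
s=ctrl.sense();Rm=q2R(s['ee_rot']);print(s['eef_pos'],np.degrees(np.arctan2(Rm[1,1],Rm[0,1]))+90,s['force'],s['wrist_torque'],s['grip_width'],s['time_s'])
```

```text
[531.32060459  27.67239532  89.04027988] 136.81112742513693 [-1.88084991 -1.02764044  7.44694586] [-0.2429108   0.18837317 -0.01377244] 0.22343219859417535 19.95
```

Emit:
arm_command --pt "0.001 0 0 0 0" --pt "0 0 0 0 0" --squeeze 60

```text
time_s: 20.2
eef_pos: [531.5, 27.6, 89.0]
ee_rot: [0.658, 0.26, 0.657, -0.26]
force: [-4.1, -0.6, 15.1]
grip_width: 0.215
```

Emit:
arm_command --pt "0.001 0 0 0 0" --pt "0 0 0 0 0"

```text
time_s: 20.45
eef_pos: [531.5, 27.6, 88.8]
ee_rot: [0.659, 0.26, 0.656, -0.26]
force: [-8.9, -0.3, 23.4]
grip_width: 0.215
```

It doesn't sink at 23 N, so it's seated. I'll relieve the press and turn 3° past zero.

Emit:
arm_command --pt "-0.0027 0 0 -0.03 0" --pt "0 0 0 -0.03 0" --pt "0 0 0 0 0" --pt "0 0 0 0 0"

```text
time_s: 20.95
eef_pos: [531.1, 27.7, 89.2]
ee_rot: [0.665, 0.24, 0.665, -0.24]
force: [-1.4, -2.8, 6.0]
grip_width: 0.213
```

Run:
```python
from track import *
s=ctrl.sense();Rm=q2R(s['ee_rot']);print(s['eef_pos'],np.degrees(np.arctan2(Rm[1,1],Rm[0,1]))+90,s['force'],s['wrist_torque'],s['grip_width'],s['time_s'])
```

```text
[531.08393002  27.70439909  89.16645547] 140.280951921693 [-1.38820895 -2.78122053  5.98063569] [-0.31764192  0.18821751  0.00896835] 0.21293288330445967 20.95
```

Emit:
arm_command --pt "-0.0007 0.0006 0 0 0" --pt "0 0 0 0 0" --pt "0 0 0 0 0.26" --pt "0 0 0 0 0.33" --pt "0 0 0 0 0.42" --pt "0 0 0 0 0.5" --pt "-0.02 0 0 0 0.5" --pt "-0.04 0 0 0 0.5" --pt "-0.02 0 0.005 0 0.5" --pt "0 0 0 0 0.5" --pt "0 0 0 0 0.5"

```text
time_s: 22.32
eef_pos: [534.4, 25.3, 168.2]
ee_rot: [0.664, 0.24, 0.666, -0.24]
force: [-0.2, -0.1, 0.3]
grip_width: 0.498
```

Run:
```python
from track import *
c=cam('wrist');s=ctrl.sense();print(s['eef_pos'],s['force'],s['grip_width'],s['time_s']);save(c,'w13.png')
a=cv2.resize(c['color'][120:290,200:370,::-1],None,fx=3.5,fy=3.5,interpolation=2);cv2.imwrite('pics/c13.png',a)
im=c['color']
sub=im[190:230,275:300].astype(int).min(2);ys,xs=np.nonzero(sub>130)
P=np.c_[xs+275,ys+190];print(P.min(0),P.max(0))
Q=np.array([onz(c,p,103.5)[:2] for p in P])
u,sv,vt=np.linalg.svd(Q-Q.mean(0));print(len(Q),sv,np.degrees(np.arctan2(vt[0,1],vt[0,0])),Q.mean(0))
d=cam('side');cv2.imwrite('pics/s13.png',cv2.resize(d['color'][160:250,240:342,::-1],(600,530),interpolation=2))
```

```text
[534.37178518  25.33331326 168.13385445] [-0.28873863 -0.71612354  0.29308021] 0.5015298842131459 22.375
[284 195] [290 223]
133 [62.90804559  9.93393632] -45.512608999605526 [523.49795014  36.65795869]
```

View pics/c13.png

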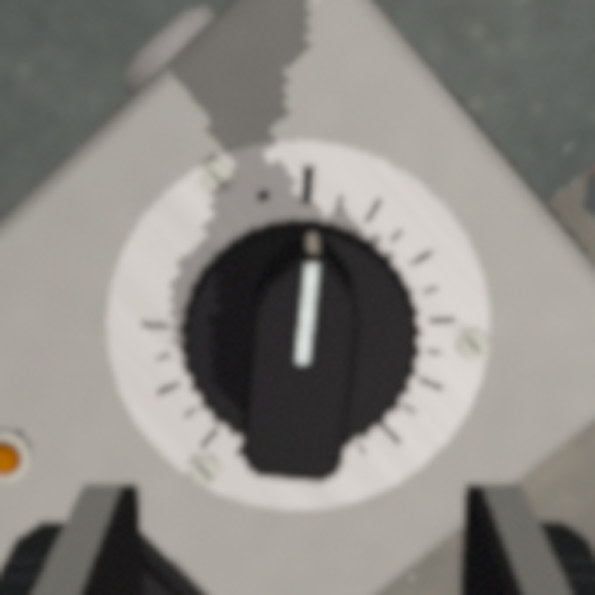

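View pics/s13.png

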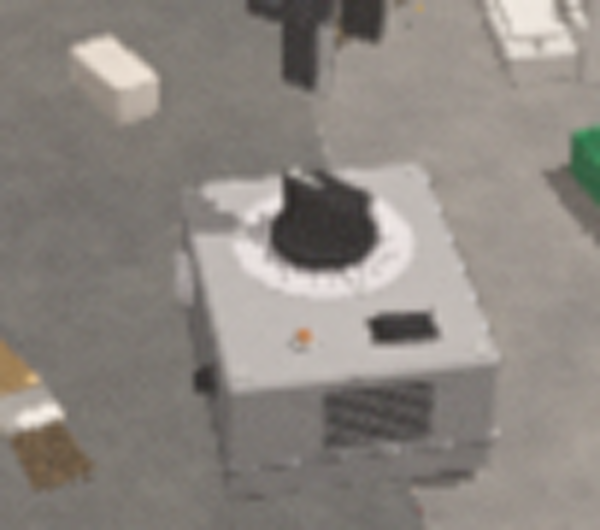

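The seating looks right from the side, but the pointer reads about 134.5° against 137°. The play springs back about 5–6° after the grip. I'll make one more fine correction, to 143°.

Emit:
arm_command --pt "0.02 0 -0.005 0 0.5" --pt "0.04 0 0 0 0.5" --pt "0.0185 0 0 0 0.5" --pt "0 0 0 0 0.35" --pt "0 0 0 0 0" --pt "0 0 0 0 0" --pt "0 0 0 0 0" --pt "0 0 0 -0.025 0" --pt "0 0 0 -0.025 0" --pt "0 0 0 0 0" --pt "0 0 0 0 0" --squeeze 60

```text
time_s: 23.8
eef_pos: [531.1, 28.0, 91.3]
ee_rot: [0.671, 0.223, 0.671, -0.224]
force: [-2.7, -4.9, 1.5]
grip_width: 0.214
```

Run:
```python
from track import *
c=cam('wrist');s=ctrl.sense();Rm=q2R(s['ee_rot']);print(s['eef_pos'],np.degrees(np.arctan2(Rm[1,1],Rm[0,1]))+90,s['force'],s['wrist_torque'],s['grip_width'],s['time_s'])
cv2.imwrite('pics/c14.png',cv2.resize(c['color'][180:350,195:375,::-1],None,fx=3.5,fy=3.5,interpolation=2))
```

```text
[531.10908218  28.01651203  91.28171824] 143.1456891535402 [-3.1681116  -4.62644154  0.85303952] [-0.84071638  0.60235424  0.00863314] 0.21257134697755214 23.85
```

View pics/c14.png

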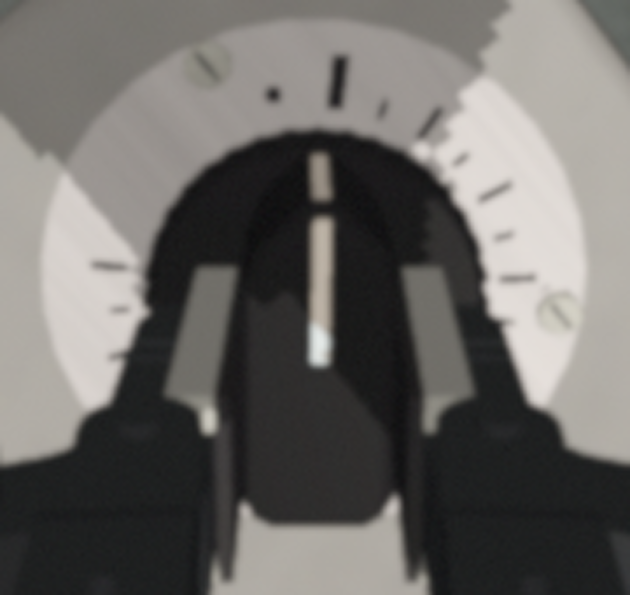

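Emit:
arm_command --pt "0 -0.0011 0 0 0" --pt "0 0 0 0 0" --pt "0 0 0 0 0"

```text
time_s: 24.22
eef_pos: [530.8, 27.7, 91.2]
ee_rot: [0.671, 0.224, 0.67, -0.223]
force: [0.3, 1.1, 2.1]
grip_width: 0.212
```

Emit:
arm_command --pt "0 0 0 0 0.26" --pt "0 0 0 0 0.33" --pt "0 0 0 0 0.42" --pt "0 0 0 0 0.5" --pt "-0.02 0 0 0 0.5" --pt "-0.04 0 0 0 0.5" --pt "-0.02 0 0.005 0 0.5" --pt "0 0 0 0 0.5" --pt "0 0 0 0 0.5"

```text
time_s: 25.35
eef_pos: [533.9, 24.6, 169.7]
ee_rot: [0.67, 0.224, 0.671, -0.224]
force: [-0.3, -1.9, -0.2]
grip_width: 0.499
```

```bash
cat > meas.py <<'E'
from track import *
import sys
n=sys.argv[1]
c=cam('wrist');s=ctrl.sense();print(s['eef_pos'],s['force'],s['time_s']);save(c,'w%s.png'%n)
cv2.imwrite('pics/c%s.png'%n,cv2.resize(c['color'][120:290,200:370,::-1],None,fx=3.5,fy=3.5,interpolation=2))
im=c['color']
sub=im[180:230,270:305].astype(int).min(2);m=(sub>130).astype(np.uint8)
k,l,st,_=cv2.connectedComponentsWithStats(m);print(st.tolist())
b=1+st[1:,4].argmax();ys,xs=np.nonzero(l==b)
Q=np.array([onz(c,(x+270,y+180),103.5)[:2] for x,y in zip(xs,ys)])
u,sv,vt=np.linalg.svd(Q-Q.mean(0));print(len(Q),sv,np.degrees(np.arctan2(vt[0,1],vt[0,0]))%180,Q.mean(0))
E
python3 meas.py 15
```

```text
[533.85291557  24.61467507 169.61081232] [-0.02988503 -0.08295567 -0.77480239] 25.4
[[0, 1, 35, 49, 1523], [0, 0, 35, 6, 93], [16, 14, 7, 30, 134]]
134 [64.03180939  9.91834317] 136.71407043986767 [523.00124898  36.33225196]
```

View pics/c15.png

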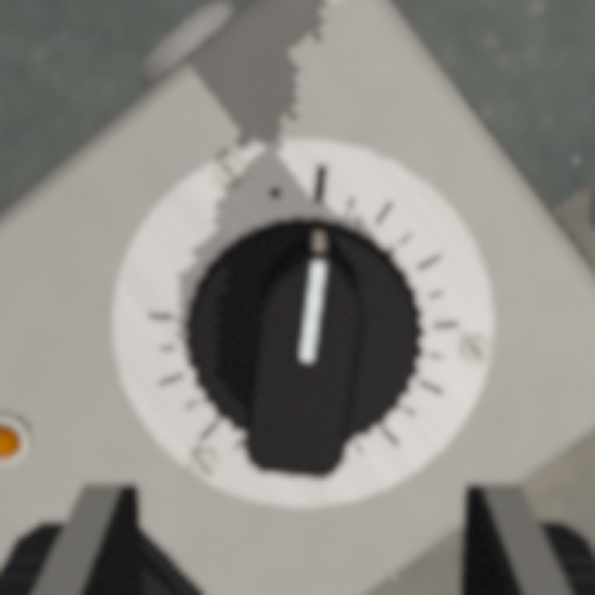

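Run:
```python
from track import *
c=cam('wrist');g=c['color'].max(2)
# bilinear darkness mask
m=np.zeros((420,560),np.uint8);m[178:262,250:325]=(g[178:262,250:325]<90)
m[182:230,280:297]=1
m=cv2.morphologyEx(m,cv2.MORPH_CLOSE,np.ones((5,5)))
k,l,st,_=cv2.connectedComponentsWithStats(m);b=1+st[1:,4].argmax();m=(l==b).astype(np.uint8);print(st[b])
for z0 in (70,72,73.5,75,77,80,84):
    print(z0,np.round(fitk(c,m,(532,27.5,np.radians(136.7)),z0=z0),2))
```

```text
[ 253  182   67   74 3595]
70 [532.07  27.38 136.19 130.24]
72 [531.7   27.66 135.98 175.48]
73.5 [531.44  27.91 136.37 213.65]
75 [531.14  28.18 135.26 256.16]
77 [530.9   28.42 135.27 317.61]
80 [530.18  28.94 134.49 418.58]
84 [529.66  29.56 131.45 561.7 ]
```

Run:
```python
from h import *
c=cam('top');save(c,'t16.png');print(ctrl.finish_job())
a=c['color'][130:310,220:470,::-1];cv2.imwrite('pics/t16c.png',cv2.resize(a,None,fx=3,fy=3))
```

```text
the job is handed in; nothing more can be done
None
```

View pics/t16c.png

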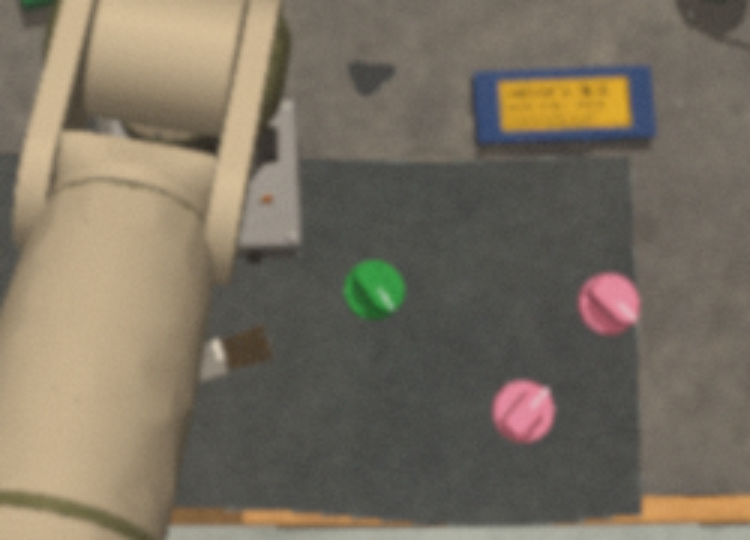

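The black knob is back on its shaft, pressed home and turned to zero. I handed the job in at about 26 s with the gripper open and clear.

- **Fit:** The wrist camera showed the shaft's flat, so I lined the knob up with it. It dropped past the resting height on the first light press, so I never had to turn it to feel for the flat.
- **Seating:** I pressed it to a hard stop at the expected height, about 73 mm for the underside. It held against a 3.5 N pull, and later didn't sink at 23 N.
- **Zero:** The dial sprang back about 3° after the first release. I regripped it twice, turning it slightly past zero each time. The last image shows the pointer at 136.7° and the zero tick at about 136.9°.
- **Other things:** The green and pink knobs and the file tin lie where they were in the last top view. The arm hid part of the brush there, and I didn't re-check the gauge block or oil stone, but the arm never went near them.

Two checks were not clear-cut:
- **Snap force:** I never saw the 8–14 N peak; only about 4 N showed up between the 1 mm steps. I take the knob as home from the hard stop and the pull test.
- **Height from the image:** The last height fit fell off steadily for anything above home, but it matched a knob slightly lower than home best. It rules out a raised knob but does not confirm the exact height.

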